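# Pair up the children's shoe lasts in the stock rack

## Robot

A 6-joint arm with a two-finger parallel gripper is mounted at the origin on the work surface. World frame = base frame: x ahead of the robot, y to its left, z up, the work surface at z = 0. Lengths are in mm, angles in rad, forces in N, time in s.
With the tool pointing down it reaches from about 300 to 850 mm from the base axis. Payload 4.2 kg.
Tool frame: the origin (TCP) lies on the centre line of the jaws, within the pads' length; the fingertips stand 22 mm ahead of it and the grasp point (between the pads) lies 3 mm ahead of it; y points along the fingers, z is the direction in which the jaws open and shut, and the axes are right-handed (so a half turn about y gives the same grasp; the last joint's range is limited). The gripper opens to 91 mm and grips with 3 to 60 N. Pads are 32 mm wide; open, the fingers measure 118 mm over their backs; the gripper's body (76 mm by 178 mm) begins 60 mm behind the grasp point.
Start: joints at [-1.14, 0.32, 1.565, -0, 1.257, -0.02], TCP at [250.524, -517.57, 235.976] pointing down, gripper open.
Joint ranges: [-3.11, 3.11], [-0.84, 2.01], [0.21, 2.61], [-1.34, 4.49], [0.05, 2.63], [-2.56, 2.56]. Speed limits (rad/s): [2.57, 2.57, 3.14, 3.14, 3.14, 3.14].

## Interface

Orientations are given as a unit quaternion [x, y, z, w].
In Python, from cell import robot, camera, camera_info gives the robot as it stands.
- The arm moves only by the shell command python3 -m inch 'ROWS'. ROWS is JSON, a list that holds one entry, the list of rows, each a list of 5 numbers: the gripper command: -1 is fully open, 1 is shut, values between are in proportion, then the shift along the tool's x, y, z in mm, then the turn about the tool's y in rad. In form: [[[fingers, x, y, z, twist], ...]]. A call has 1 to 20 rows; each row shifts and turns the commanded pose from where the row before left it, along the tool's axes as they then stand; what a row does not reach is not made up. A row lasts 1/10 s, in which the tool goes at most 50 mm and 8.59 degrees, less where a joint would pass 70% of its speed; a pose out of reach is approached as far as the arm can. A call with a gripper value outside its range is refused whole. The fingers move at their own pace and stop on an object; the grip force is fixed at half the most. Time passes only in rows, so rows that do not move let the fingers close. It gives the time, the measured TCP pose, the force and the opening at its end, in the units of the state.
- robot.observe(): the state, without advancing time (a new reading comes with each control period).
- camera(name): name is "scene" or "top"; returns the picture (420x560x3 uint8, red, green, blue); there is no depth.
- camera_info(name): a dict with "camera_matrix" (3x3 intrinsics, pixels), "k1" (the pictures are not rectified: a ray, as slopes to the right and down, at radius r is drawn at 1 + k1 r^2 times it, then the intrinsics apply), "world_from_camera" (4x4, takes a point from camera to world coordinates). Camera axes: x right, y up, looking along -z (the intrinsics and any distortion apply to the point x, -y, -z); pixel columns grow to the right and rows downward; lengths in mm; the calibration is good to about 2 mm. A picture is of the moment at which its call begins. camera_info takes no time and is no camera call.
- robot.job_done(): hands the job in, once; it reports no verdict.
The state is a dict: "time": time; "joint_pos": joint angles; "joint_velocities": joint speeds; "effort": joint torques, N m; "eef_pos": TCP position; "eef_rot": TCP orientation; "contact_force": force on the tool from outside, world axes, zero at the start; "moment": the same for the moment, N m; "grip_width": opening from 0.0 (shut) to 1.0 (fully open).
Only numpy, scipy, OpenCV 4.12 (cv2) and the standard library are available. Lean on these libraries where they do the work, as an engineer would, in place of code of your own. Each camera call takes 0.05 s, during which the arm holds its last target. There are 200 camera calls.

## Task

Move the row of four right-foot shoe lasts from the grey steel carrier into the wooden stock rack, in the same order as the left-foot lasts already standing there: each one in the empty front half of the lane, in front of the left last of its own colour. Each must stand flat on the rack floor within its lane with its toe to the rack's front, like its mate; set them down rather than dropping them, and leave the left lasts standing where they are.

Things in the scene. Friction and masses are not known exactly. Their poses are not given: they have to be found in the camera images.
- last_red_cone (a point): Grasp point in the upright cone of the loose red RIGHT-foot child's shoe last; its own toe lies at -x, z up. Last: 134 long, 53 wide, 68 mm high, 0.2 kg, sole flat. Point: on the midline, 53 mm above the sole, 15 below the cone top, 37 from the heel's back, 97 from the toe tip. Cone: 30 wide (y), 52 long, upright sides from 28 mm above the sole to the top; heel below it 36 wide.
- last_yellow_cone (a point): Grasp point in the upright cone of the loose yellow RIGHT-foot child's shoe last; its own toe lies at -x, z up. Last: 134 long, 53 wide, 68 mm high, 0.2 kg, sole flat. Point: on the midline, 53 mm above the sole, 15 below the cone top, 37 from the heel's back, 97 from the toe tip. Cone: 30 wide (y), 52 long, upright sides from 28 mm above the sole to the top; heel below it 36 wide.
- last_green_cone (a point): Grasp point in the upright cone of the loose green RIGHT-foot child's shoe last; its own toe lies at -x, z up. Last: 134 long, 53 wide, 68 mm high, 0.2 kg, sole flat. Point: on the midline, 53 mm above the sole, 15 below the cone top, 37 from the heel's back, 97 from the toe tip. Cone: 30 wide (y), 52 long, upright sides from 28 mm above the sole to the top; heel below it 36 wide.
- last_blue_cone (a point): Grasp point in the upright cone of the loose blue RIGHT-foot child's shoe last; its own toe lies at -x, z up. Last: 134 long, 53 wide, 68 mm high, 0.2 kg, sole flat. Point: on the midline, 53 mm above the sole, 15 below the cone top, 37 from the heel's back, 97 from the toe tip. Cone: 30 wide (y), 52 long, upright sides from 28 mm above the sole to the top; heel below it 36 wide.
- mate_red: Red LEFT-foot last, mirror image of the right one, same size; loose, standing in the rear half of one lane of the stock rack, toe to the rack's front (-x). Origin under the middle of its sole, 67 mm from toe tip and heel; z up. Stays where it is. The empty front half of its lane is the place of the red right last.
- mate_yellow: Yellow LEFT-foot last, mirror image of the right one, same size; loose, standing in the rear half of one lane of the stock rack, toe to the rack's front (-x). Origin under the middle of its sole, 67 mm from toe tip and heel; z up. Stays where it is. The empty front half of its lane is the place of the yellow right last.
- mate_green: Green LEFT-foot last, mirror image of the right one, same size; loose, standing in the rear half of one lane of the stock rack, toe to the rack's front (-x). Origin under the middle of its sole, 67 mm from toe tip and heel; z up. Stays where it is. The empty front half of its lane is the place of the green right last.
- mate_blue: Blue LEFT-foot last, mirror image of the right one, same size; loose, standing in the rear half of one lane of the stock rack, toe to the rack's front (-x). Origin under the middle of its sole, 67 mm from toe tip and heel; z up. Stays where it is. The empty front half of its lane is the place of the blue right last.
- carrier: Grey steel tray, fixed, left or right of the robot; 255 deep (x), 340 mm wide (y). Origin: middle of its front edge, at table height; x front to back. Four lanes with middles at y -123, -41, 41, 123 mm, each with a right last, toe to the front, order varies. Heights: floor 30, lip 44, wires between lanes 49, rear walls 50 mm. Tins and an awl lie in a trough behind the lanes.
- stock_rack: Wooden rack, fixed; 328 deep (x), 352 mm wide (y). Origin: middle of its front edge, table height; x front to back. 4 lanes 74 wide, middles at y -123, -41, 41, 123 mm. Heights: floor 40, lip 55, dividers and sides 58, back 80 mm. Left lasts' origins near x 243, order varies. A right last amid the free front half has its cone point at x 123, z 93, with 15 mm free fore and aft.

How it is judged:
By the outcome, as a careful person would: the job done as asked, in the order asked, and still so for the second after the job is handed in, with the robot touching nothing.
It also fails if it takes over 112 s, if anything falls off the work surface, if the arm or the gripper's body presses on something with over 40 N, if the wrist force passes 120 N, or if a joint passes its speed limit or range.

## Working session

There is one attempt and no reset: what is moved stays moved. The work goes in short steps, Python scripts to look and compute and a shell command to move; the robot and the scene stay as the last step left them, time stands still between calls to the robot, and variables do not carry over. Pictures are saved under pics/ and viewed, about 12 in all and at most 16, crops included, and the job is handed in when it is done.

```bash
mkdir -p pics; python3 - <<'E'
from cell import robot,camera,camera_info
import cv2,numpy as np
for n in("scene","top"):
    cv2.imwrite(f"pics/{n}0.png",camera(n)[:,:,::-1]);i=camera_info(n);print(n,np.array(i["camera_matrix"]).tolist(),i["k1"],np.round(i["world_from_camera"],3).tolist())
print(robot.observe())
E
```

```text
scene [[502.6626148176526, 0.0, 277.0140361803106], [0.0, 502.6626148176526, 208.64622088664666], [0.0, 0.0, 1.0]] -0.0887711907525543 [[0.512, -0.723, 0.465, 1039.025], [0.859, 0.422, -0.29, -320.65], [0.014, 0.548, 0.837, 970.361], [0.0, 0.0, 0.0, 1.0]]
top [[487.7893518328493, 0.0, 284.76885957021227], [0.0, 487.7893518328493, 216.72769111486326], [0.0, 0.0, 1.0]] 0.03010162067807776 [[0.012, 0.989, -0.146, 341.306], [-1.0, 0.011, -0.004, 2.068], [-0.002, 0.146, 0.989, 1350.349], [0.0, 0.0, 0.0, 1.0]]
{'time': 0.1, 'joint_pos': array([-1.13999068e+00,  3.20226737e-01,  1.56553984e+00, -2.60373433e-05,
        1.25741756e+00, -1.99828537e-02]), 'joint_velocities': array([ 0.00132367, -0.00055635, -0.00334828,  0.00150917,  0.00082708,
        0.0011658 ]), 'effort': array([-6.35749402e-04, -4.13331950e+01, -2.32508808e+01,  7.28258654e-02,
        4.21865936e-02, -6.86656449e-05]), 'eef_pos': array([ 250.34169908, -517.17938639,  235.21171918]), 'eef_rot': array([-0.15815782,  0.68976948, -0.68867136,  0.15791114]), 'contact_force': array([-1.24659462,  0.49033255, -0.44314037]), 'moment': array([ 0.03385819, -0.0063673 ,  0.03510927]), 'grip_width': 1.000505784932612}
```

View pics/top0.png

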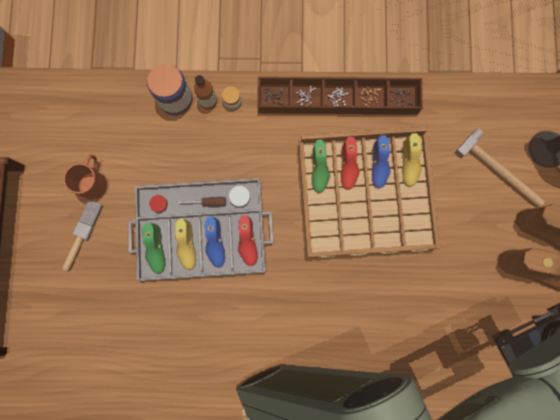

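View pics/scene0.png

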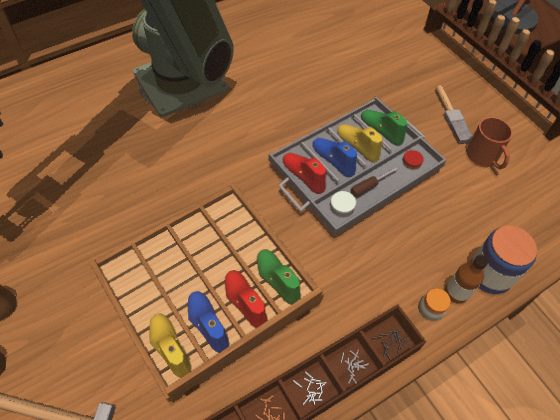

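The top view shows the carrier (columns 137–265, rows 182–280) holding green, yellow, blue, red from left to right. The rack (columns 303–435, rows 133–257) holds green, red, blue, yellow. Next I zoom in.

```bash
cat > h.py <<'E'
from cell import robot,camera,camera_info
import cv2,numpy as np
from scipy.spatial.transform import Rotation as R
def cal(n):
    i=camera_info(n);return np.array(i["camera_matrix"]),np.array([i["k1"],0,0,0,0.]),np.array(i["world_from_camera"])
F=np.diag([1,-1,-1.])
def px2w(n,px,z):
    K,d,T=cal(n)
    u=cv2.undistortPoints(np.array(px,float).reshape(-1,1,2),K,d).reshape(-1,2)
    r=np.c_[u,np.ones(len(u))]@F@T[:3,:3].T
    return T[:3,3]+r*((z-T[2,3])/r[:,2])[:,None]
def w2px(n,P):
    K,d,T=cal(n)
    c=(np.array(P,float).reshape(-1,3)-T[:3,3])@T[:3,:3]@F
    return cv2.projectPoints(c.reshape(-1,1,3),np.zeros(3),np.zeros(3),K,d)[0].reshape(-1,2)
E
python3 - <<'E'
import cv2
im=cv2.imread("pics/top0.png")
cv2.imwrite("pics/c1.png",cv2.resize(im[172:292,125:285],None,fx=5,fy=5,interpolation=cv2.INTER_CUBIC))
cv2.imwrite("pics/c2.png",cv2.resize(im[125:265,295:445],None,fx=4,fy=4,interpolation=cv2.INTER_CUBIC))
E
```

```text
(no output)
```

View pics/c1.png

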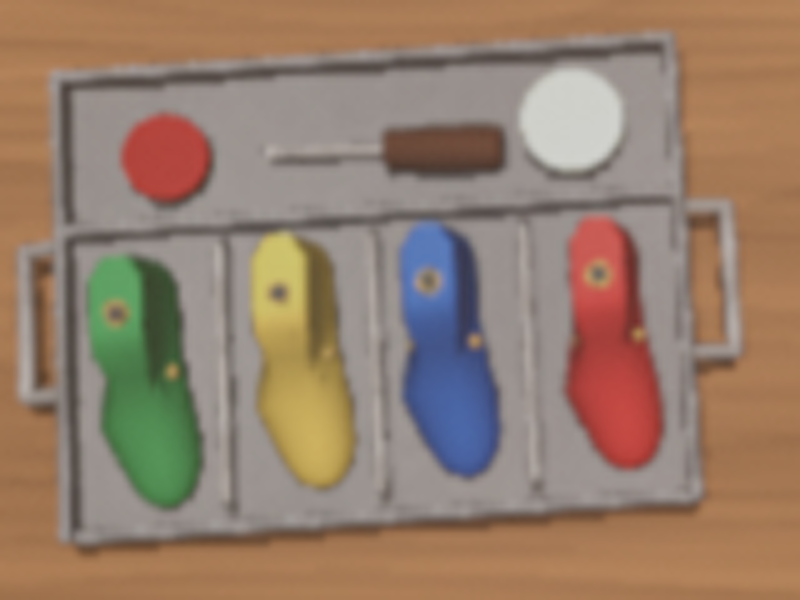

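View pics/c2.png

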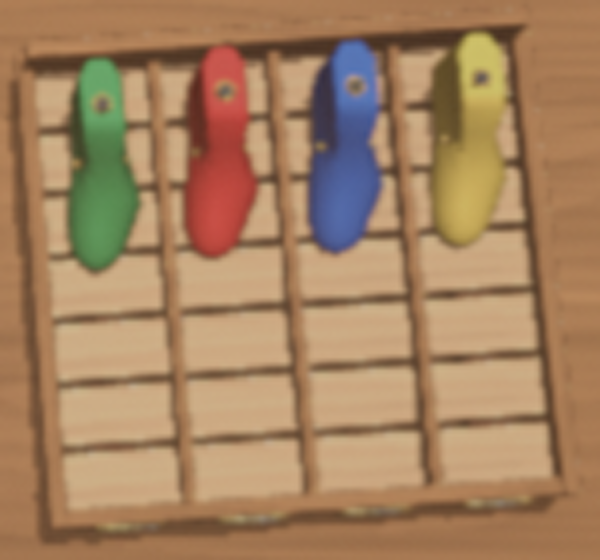

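The crops show each last's cone-top hole clearly: carrier green (116,313), yellow (278,292), blue (428,281), red (598,273), and rack (102,103), (225,91), (355,86), (481,78). The tray and rack corners are visible too, so I fit the poses from these.

```bash
cat > fit.py <<'E'
from h import *
from scipy.optimize import least_squares
c1=lambda p:(np.array(p)+.5)/5-.5+[125,172]
c2=lambda p:(np.array(p)+.5)/4-.5+[295,125]
def fit(px,M):
    def f(q):
        c,s=np.cos(q[2]),np.sin(q[2])
        W=np.c_[q[0]+c*M[:,0]-s*M[:,1],q[1]+s*M[:,0]+c*M[:,1],M[:,2]]
        return (w2px("top",W)-px).ravel()
    r=least_squares(f,[450,0,0],x_scale=[100,100,.1]);return r.x,r.fun
car,e=fit(c1([(70,543),(700,500),(52,78),(675,38)]),np.array([(0,170,44),(0,-170,44),(255,170,50),(255,-170,50.)]))
rk,e2=fit(c2([(52,525),(565,487),(25,50),(525,27)]),np.array([(0,176,55),(0,-176,55),(328,176,80),(328,-176,80.)]))
print("car",car.round(3),e.round(1));print("rack",rk.round(3),e2.round(1))
def loc(f,P):
    c,s=np.cos(f[2]),np.sin(f[2]);return (P[:,:2]-f[:2])@np.array([[c,-s],[s,c]])
hol=px2w("top",c1([(116,313),(278,292),(428,281),(598,273)]),98); toe=px2w("top",c1([(167,507),(322,489),(468,477),(630,468)]),42)
hm=px2w("top",c2([(102,103),(225,91),(355,86),(481,78)]),108); tm=px2w("top",c2([(96,270),(212,257),(335,252),(460,246)]),52)
E
python3 - <<'E'
from fit import *
for f,h,t in((car,hol,toe),(rk,hm,tm)):
    a=loc(f,h);b=loc(f,t);d=b-a
    print("hole",h.round(1).tolist());print("local",a.round(1).tolist(),"toe",b.round(1).tolist(),"len",np.hypot(*d.T).round(1),"ang",np.degrees(np.arctan2(-d[:,1],-d[:,0])).round(1))
c,s=np.cos(rk[2]),np.sin(rk[2])
print("targets",[(rk[0]+c*123-s*y,rk[1]+s*123+c*y) for y in(123,41,-41,-123)])
print(R.from_quat(robot.observe()["eef_rot"]).as_matrix().round(3))
E
```

```text
car [3.70171e+02 2.25548e+02 7.80000e-02] [-1.1  0.9  1.1  0.7 -0.3 -0.8  0.3 -0.9]
rack [ 4.35603e+02 -2.25102e+02  7.20000e-02] [-2.   1.8  2.5  3.3 -3.  -1.7  2.5 -3.9]
hole [[476.0, 359.2, 98.0], [487.8, 276.4, 98.0], [494.4, 199.3, 98.0], [499.6, 111.5, 98.0]]
local [[116.0, 125.0], [121.3, 41.5], [121.8, -35.9], [120.1, -123.8]] toe [[17.6, 116.0], [21.5, 33.5], [22.6, -44.3], [21.5, -130.9]] len [ 98.8 100.1  99.6  98.8] ang [5.2 4.6 4.8 4.1]
hole [[701.1, -84.0, 108.0], [710.1, -164.6, 108.0], [714.3, -249.8, 108.0], [720.4, -332.2, 108.0]]
local [[275.0, 121.6], [278.1, 40.5], [276.2, -44.7], [276.3, -127.4]] toe [[174.9, 128.9], [179.0, 49.8], [177.3, -33.5], [176.2, -118.1]] len [100.4  99.5  99.5 100.5] ang [-4.1 -5.4 -6.5 -5.3]
targets [(np.float64(549.4118866349148), np.float64(-93.55181300699535)), (np.float64(555.3257780939093), np.float64(-175.3382781941596)), (np.float64(561.2396695529039), np.float64(-257.12474338132387)), (np.float64(567.1535610118984), np.float64(-338.9112085684881))]
[[-0.9   -0.001  0.436]
 [-0.436  0.001 -0.9  ]
 [-0.    -1.    -0.002]]
```

```bash
python3 - <<'E'
from fit import *
print(loc(rk,px2w("top",c2([(188,500),(308,490),(434,480),(152,68),(273,58),(392,53)]),58)).round(1))
# scene-camera check: project rack frame dividers and targets
c,s=np.cos(rk[2]),np.sin(rk[2])
W=lambda f,x,y,z:[f[0]+np.cos(f[2])*x-np.sin(f[2])*y,f[1]+np.sin(f[2])*x+np.cos(f[2])*y,z]
im=cv2.imread("pics/scene0.png");im=cv2.resize(im,None,fx=1.42,fy=1.42,interpolation=cv2.INTER_CUBIC)
for y in(-82,0,82):
    a,b=w2px("scene",[W(rk,8,y,58),W(rk,320,y,58)])*1.42;cv2.line(im,tuple(a.astype(int)),tuple(b.astype(int)),(255,0,255),1)
for q in([(0,176,55),(0,-176,55),(328,-176,80),(328,176,80)],):
    cv2.polylines(im,[(w2px("scene",[W(rk,*p) for p in q])*1.42).astype(int)],True,(255,255,0),1)
cv2.polylines(im,[(w2px("scene",[W(car,*p) for p in[(0,170,44),(0,-170,44),(255,-170,50),(255,170,50)]])*1.42).astype(int)],True,(255,255,0),1)
for p in list(hol)+list(hm):
    u=w2px("scene",p)[0]*1.42;cv2.circle(im,tuple(u.astype(int)),4,(255,255,255),1)
cv2.imwrite("pics/ov.png",im)
E
```

```text
car [3.70171e+02 2.25548e+02 7.80000e-02] [-1.1  0.9  1.1  0.7 -0.3 -0.8  0.3 -0.9]
rack [ 4.35603e+02 -2.25102e+02  7.20000e-02] [-2.   1.8  2.5  3.3 -3.  -1.7  2.5 -3.9]
[[ 1.520e+01  7.950e+01]
 [ 1.700e+01 -2.000e-01]
 [ 1.870e+01 -8.390e+01]
 [ 3.117e+02  8.130e+01]
 [ 3.136e+02 -1.800e+00]
 [ 3.120e+02 -8.310e+01]]
```

View pics/ov.png

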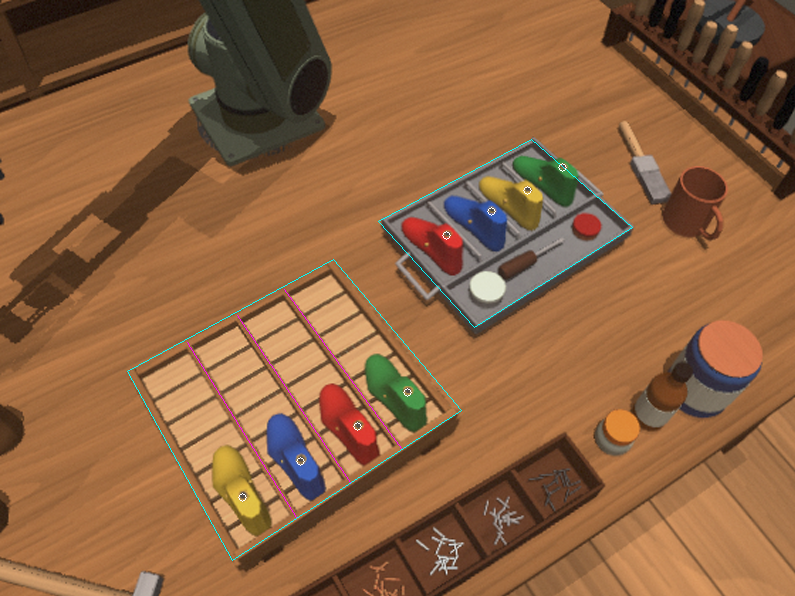

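```bash
cat > go.py <<'E'
import sys
from h import *
# go.py x y z : deltas in tool axes from measured pose to TCP target; yaw error to 4.3 deg
t=np.array(sys.argv[1:4],float);o=robot.observe();M=R.from_quat(o["eef_rot"]).as_matrix()
z=M[:,2];print("t",round(o["time"],2),"pos",o["eef_pos"].round(1),"d_tool",(M.T@(t-o["eef_pos"])).round(1),"twist",round(float(np.radians(-85.7)-np.arctan2(z[1],z[0]))*-1,3),"F",o["contact_force"].round(1),"w",round(o["grip_width"],3))
E
python3 -m inch '[[[-0.3,0,0,0,0.126],[-0.3,0,0,0,0.126],[-0.3,0,0,0,0.125],[-0.3,0,0,0,0],[-0.3,0,0,0,0]]]'; python3 go.py 499.6 111.5 190
```

```text
time: 0.6
eef_pos: [250.4, -517.4, 235.6]
eef_rot: [-0.027, 0.707, -0.706, 0.027]
contact_force: [0.1, -0.1, -0.1]
grip_width: 0.648
t 0.6 pos [ 250.4 -517.4  235.6] d_tool [-296.5   46.  -608. ] twist 0.001 F [ 0.1 -0.1 -0.1] w 0.648
```

```bash
python3 -m inch '[[[-0.3,-16.5,2.5,-33.8,0],[-0.3,-16.5,2.5,-33.8,0],[-0.3,-16.5,2.5,-33.8,0],[-0.3,-16.5,2.5,-33.8,0],[-0.3,-16.5,2.5,-33.8,0],[-0.3,-16.5,2.5,-33.8,0],[-0.3,-16.5,2.5,-33.8,0],[-0.3,-16.5,2.5,-33.8,0],[-0.3,-16.5,2.5,-33.8,0],[-0.3,-16.5,2.5,-33.8,0],[-0.3,-16.5,2.5,-33.8,0],[-0.3,-16.5,2.5,-33.8,0],[-0.3,-16.5,2.5,-33.8,0],[-0.3,-16.5,2.5,-33.8,0],[-0.3,-16.5,2.5,-33.8,0],[-0.3,-16.5,2.5,-33.8,0],[-0.3,-16.5,2.5,-33.8,0],[-0.3,-16.5,2.5,-33.8,0],[-0.3,0,0,0,0],[-0.3,0,0,0,0]]]'; python3 go.py 499.6 111.5 86
```

```text
time: 2.6
eef_pos: [501.6, 111.5, 190.5]
eef_rot: [0.028, -0.706, 0.707, -0.027]
contact_force: [-0.0, 0.1, -0.1]
grip_width: 0.652
t 2.6 pos [501.6 111.5 190.5] d_tool [  1.9 104.5  -0.3] twist 0.002 F [-0.   0.1 -0.1] w 0.652
```

```bash
python3 -m inch '[[[-0.3,1.9,25,0,0],[-0.3,0,25,0,0],[-0.3,0,22,0,0],[-0.3,0,18,0,0],[-0.3,0,10,0,0],[-0.3,0,4.5,0,0],[-0.3,0,0,0,0],[1,0,0,0,0],[1,0,0,0,0],[1,0,0,0,0],[1,0,0,0,0],[1,0,0,0,0],[1,0,0,0,0],[1,0,0,0,0]]]'
python3 - <<'E'
from h import *
a=camera("scene")[60:270,240:480];b=camera("top")[172:292,125:285]
cv2.imwrite("pics/g1.png",np.hstack([cv2.resize(a,(480,420)),cv2.resize(b,(320,420))])[:,:,::-1])
E
```

```text
time: 4.0
eef_pos: [500.4, 111.3, 86.9]
eef_rot: [-0.026, 0.707, -0.706, 0.026]
contact_force: [-0.5, 2.0, 3.8]
grip_width: 0.329
```

View pics/g1.png

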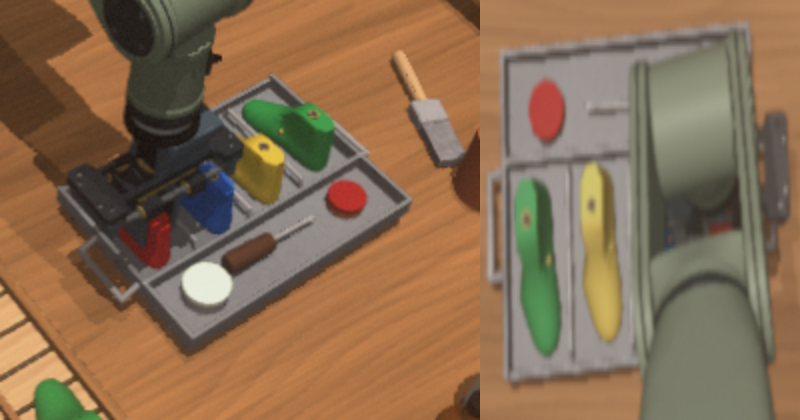

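The picture shows the red last held by the cone (opening 29.9 mm) with its neighbours undisturbed. I lift and carry it.

```bash
python3 -m inch '[[[1,0,-10,0,0],[1,0,-20,0,0],[1,0,-30,0,0],[1,0,-30,0,0],[1,0,-15,0,0],[1,0,0,0,0],[1,0,0,0,0]]]';  python3 go.py 555.4 -176.3 190
```

```text
time: 4.8
eef_pos: [499.2, 110.5, 190.7]
eef_rot: [0.027, -0.706, 0.707, -0.026]
contact_force: [0.4, -0.1, -2.1]
grip_width: 0.327
t 4.8 pos [499.2 110.5 190.7] d_tool [-34.9   0.9 290.1] twist -0.001 F [ 0.4 -0.1 -2.1] w 0.327
```

```bash
python3 -m inch '[[[1,-2,0,15,0],[1,-4,0,30,0],[1,-4,0,32,0],[1,-4,0,32,0],[1,-4,0,32,0],[1,-4,0,32,0],[1,-4,0,32,0],[1,-4,0,32,0],[1,-3,0,28,0],[1,-2,0,17,0],[1,0,0,8,0],[1,0,0,0,0],[1,0,0,0,0],[1,0,0,0,0]]]';  python3 go.py 555.4 -176.3 96
python3 - <<'E'
from h import *
a=camera("scene")[180:400,80:330]
cv2.imwrite("pics/p1.png",cv2.resize(a,(680,598))[:,:,::-1])
E
```

```text
time: 6.2
eef_pos: [556.0, -174.6, 191.5]
eef_rot: [-0.027, 0.707, -0.706, 0.026]
contact_force: [0.5, 0.3, -2.2]
grip_width: 0.325
t 6.2 pos [ 556.  -174.6  191.5] d_tool [ 0.7 95.5  1.7] twist 0.0 F [ 0.5  0.3 -2.2] w 0.325
```

View pics/p1.png

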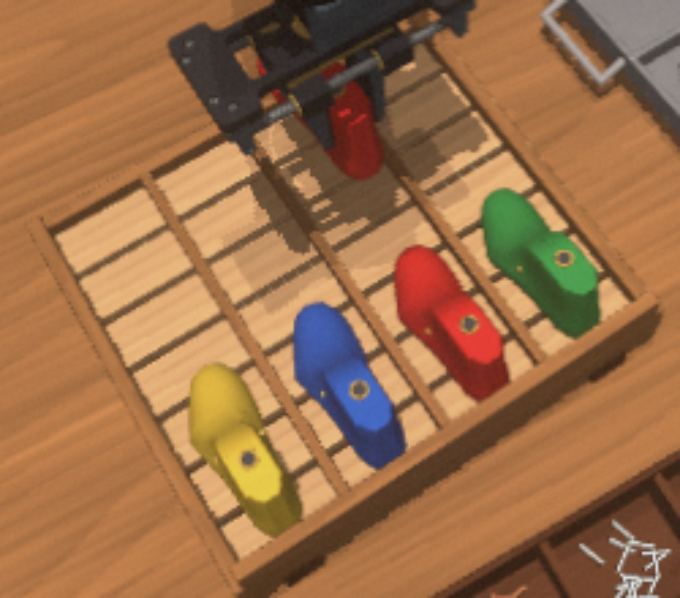

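The red last hangs level above the red lane, between its dividers and clear of its mate. I lower it.

```bash
python3 -m inch '[[[1,0.7,15,1.7,0],[1,0,25,0,0],[1,0,25,0,0],[1,0,15,0,0],[1,0,8,0,0],[1,0,2,0,0],[1,0,0,0,0],[1,0,0,0,0]]]';python3 -m inch '[[[1,0,1.5,0,0],[1,0,1.5,0,0],[1,0,1,0,0],[1,0,0,0,0]]]'
```

```text
time: 7.05
eef_pos: [556.4, -177.5, 102.5]
eef_rot: [0.025, -0.706, 0.707, -0.027]
contact_force: [-0.5, 0.4, -2.8]
grip_width: 0.328
time: 7.45
eef_pos: [555.5, -177.4, 97.3]
eef_rot: [-0.026, 0.707, -0.707, 0.026]
contact_force: [-0.2, 0.2, -2.9]
grip_width: 0.327
```

```bash
python3 -m inch '[[[1,0,1,0,0],[1,0,0,0,0],[1,0,0,0,0]]]';python3 -m inch '[[[1,0,0.7,0,0],[1,0,0,0,0],[1,0,0,0,0]]]'
```

```text
time: 7.75
eef_pos: [555.7, -177.5, 96.9]
eef_rot: [0.026, -0.707, 0.707, -0.026]
contact_force: [-1.8, 1.2, 2.5]
grip_width: 0.329
time: 8.05
eef_pos: [555.7, -177.5, 96.9]
eef_rot: [0.026, -0.706, 0.707, -0.026]
contact_force: [-3.5, 0.4, 7.5]
grip_width: 0.331
```

Contact came at 96.9, as predicted, so I release, lift and travel to blue.

```bash
python3 -m inch '[[[-0.3,0,0,0,0],[-0.3,0,0,0,0],[-0.3,0,0,0,0],[-0.3,0,0,0,0],[-0.3,0,-15,0,0],[-0.3,0,-30,0,0],[-0.3,0,-30,0,0],[-0.3,0,-19,0,0]]]'; python3 -m inch '[[[-0.3,2.5,0,-29,0],[-0.3,2.5,0,-29,0],[-0.3,2.5,0,-29,0],[-0.3,2.5,0,-29,0],[-0.3,2.5,0,-29,0],[-0.3,2.5,0,-29,0],[-0.3,2.5,0,-29,0],[-0.3,2.5,0,-29,0],[-0.3,2.5,0,-29,0],[-0.3,2.5,0,-29,0],[-0.3,2.5,0,-29,0],[-0.3,2.5,0,-29,0],[-0.3,2.5,0,-32,0],[-0.3,0,0,0,0],[-0.3,0,0,0,0]]]'; python3 go.py 494.4 199.3 87
python3 - <<'E'
from h import *
a=camera("scene");cv2.imwrite("pics/s2.png",a[:,:,::-1])
E
```

```text
time: 8.85
eef_pos: [556.5, -177.7, 191.9]
eef_rot: [0.025, -0.706, 0.707, -0.027]
contact_force: [-0.6, -0.5, -0.1]
grip_width: 0.648
time: 10.35
eef_pos: [495.1, 199.4, 189.5]
eef_rot: [0.027, -0.706, 0.707, -0.027]
contact_force: [0.1, -1.1, -0.1]
grip_width: 0.652
t 10.35 pos [495.1 199.4 189.5] d_tool [ 6.000e-01  1.025e+02 -1.000e-01] twist 0.0 F [ 0.1 -1.1 -0.1] w 0.652
```

View pics/s2.png

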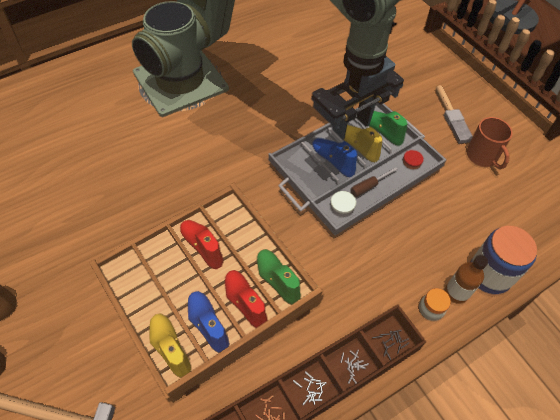

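The red last stands in its lane in front of its mate, at about (203,240). Blue is next.

```bash
python3 -m inch '[[[-0.3,0.6,25,0,0],[-0.3,0,25,0,0],[-0.3,0,22,0,0],[-0.3,0,18,0,0],[-0.3,0,8,0,0],[-0.3,0,4,0,0],[-0.3,0,0,0,0],[1,0,0,0,0],[1,0,0,0,0],[1,0,0,0,0],[1,0,0,0,0],[1,0,0,0,0],[1,0,0,0,0]]]'; python3 -m inch '[[[1,0,-10,0,0],[1,0,-20,0,0],[1,0,-30,0,0],[1,0,-30,0,0],[1,0,-15,0,0],[1,0,0,0,0],[1,0,0,0,0]]]';  python3 go.py 561.2 -258.1 191
```

```text
time: 11.7
eef_pos: [495.0, 199.4, 88.2]
eef_rot: [-0.026, 0.707, -0.706, 0.026]
contact_force: [0.1, 0.1, 2.8]
grip_width: 0.329
time: 12.4
eef_pos: [494.1, 198.7, 192.3]
eef_rot: [0.026, -0.706, 0.707, -0.026]
contact_force: [0.3, -0.6, -1.9]
grip_width: 0.327
t 12.4 pos [494.1 198.7 192.3] d_tool [-33.3   1.5 460.6] twist -0.001 F [ 0.3 -0.6 -1.9] w 0.327
```

```bash
python3 -m inch '[[[1,-1,0,15,0],[1,-2,0,30,0],[1,-2.5,0,35,0],[1,-2.5,0,35,0],[1,-2.5,0,35,0],[1,-2.5,0,35,0],[1,-2.5,0,35,0],[1,-2.5,0,35,0],[1,-2.5,0,35,0],[1,-2.5,0,35,0],[1,-2.5,0,35,0],[1,-2.5,0,35,0],[1,-2.5,0,35,0],[1,-2,0,20,0],[1,0,0,10,0],[1,0,0,0,0],[1,0,0,0,0],[1,0,0,0,0]]]';  python3 go.py 561.2 -258.1 98
```

```text
time: 14.2
eef_pos: [560.8, -255.8, 192.8]
eef_rot: [-0.027, 0.707, -0.706, 0.026]
contact_force: [-0.3, -0.5, -2.5]
grip_width: 0.325
t 14.2 pos [ 560.8 -255.8  192.8] d_tool [-0.3 94.8  2.4] twist 0.0 F [-0.3 -0.5 -2.5] w 0.325
```

```bash
python3 -m inch '[[[1,0,15,1.5,0],[1,0,25,0,0],[1,0,25,0,0],[1,0,15,0,0],[1,0,8,0,0],[1,0,3,0,0],[1,0,1,0,0],[1,0,0,0,0],[1,0,0,0,0]]]';python3 -m inch '[[[1,0,1,0,0],[1,0,1,0,0],[1,0,0,0,0]]]';python3 -m inch '[[[1,0,0.7,0,0],[1,0,0,0,0],[1,0,0,0,0]]]'
```

```text
time: 15.1
eef_pos: [561.6, -259.0, 101.7]
eef_rot: [0.026, -0.706, 0.707, -0.027]
contact_force: [-0.7, 1.0, -1.9]
grip_width: 0.329
time: 15.4
eef_pos: [561.0, -258.8, 98.7]
eef_rot: [0.026, -0.707, 0.707, -0.026]
contact_force: [0.4, 0.4, -1.7]
grip_width: 0.325
time: 15.7
eef_pos: [561.1, -258.8, 98.2]
eef_rot: [0.026, -0.707, 0.707, -0.026]
contact_force: [-0.8, -0.3, 0.3]
grip_width: 0.324
```

```bash
python3 -m inch '[[[1,0,0.7,0,0],[1,0,0,0,0]]]'; python3 -m inch '[[[-0.3,0,0,0,0],[-0.3,0,0,0,0],[-0.3,0,0,0,0],[-0.3,0,0,0,0],[-0.3,0,-15,0,0],[-0.3,0,-30,0,0],[-0.3,0,-30,0,0],[-0.3,0,-18,0,0]]]'; python3 -m inch '[[[-0.3,2.2,0,-36,0],[-0.3,2.2,0,-36,0],[-0.3,2.2,0,-36,0],[-0.3,2.2,0,-36,0],[-0.3,2.2,0,-36,0],[-0.3,2.2,0,-36,0],[-0.3,2.2,0,-36,0],[-0.3,2.2,0,-36,0],[-0.3,2.2,0,-36,0],[-0.3,2.2,0,-36,0],[-0.3,2.2,0,-36,0],[-0.3,2.2,0,-36,0],[-0.3,2.2,0,-36,0],[-0.3,2.2,0,-36,0],[-0.3,2.2,0,-35,0],[-0.3,0,0,0,0],[-0.3,0,0,0,0]]]'; python3 go.py 487.8 276.4 87
```

```text
time: 15.9
eef_pos: [561.1, -258.8, 98.2]
eef_rot: [0.026, -0.707, 0.707, -0.026]
contact_force: [-2.8, 0.9, 4.4]
grip_width: 0.326
time: 16.7
eef_pos: [561.9, -259.1, 192.7]
eef_rot: [0.025, -0.706, 0.707, -0.027]
contact_force: [0.1, -0.0, -0.9]
grip_width: 0.649
time: 18.4
eef_pos: [488.2, 276.7, 190.0]
eef_rot: [0.027, -0.706, 0.707, -0.027]
contact_force: [-0.4, -0.5, 0.2]
grip_width: 0.648
t 18.4 pos [488.2 276.7 190. ] d_tool [  0.3 103.    0.2] twist 0.001 F [-0.4 -0.5  0.2] w 0.648
```

```bash
python3 -m inch '[[[-0.3,0.3,25,0,0],[-0.3,0,25,0,0],[-0.3,0,22,0,0],[-0.3,0,18,0,0],[-0.3,0,9,0,0],[-0.3,0,4,0,0],[-0.3,0,0,0,0],[1,0,0,0,0],[1,0,0,0,0],[1,0,0,0,0],[1,0,0,0,0],[1,0,0,0,0],[1,0,0,0,0]]]'; python3 -m inch '[[[1,0,-10,0,0],[1,0,-20,0,0],[1,0,-30,0,0],[1,0,-30,0,0],[1,0,-15,0,0],[1,0,0,0,0],[1,0,0,0,0]]]';  python3 go.py 567.2 -339.9 191
python3 - <<'E'
from h import *
a=camera("scene");cv2.imwrite("pics/s3.png",a[:,:,::-1])
E
```

```text
time: 19.7
eef_pos: [488.4, 276.8, 87.8]
eef_rot: [-0.026, 0.707, -0.706, 0.026]
contact_force: [0.3, 1.2, 1.9]
grip_width: 0.326
time: 20.4
eef_pos: [487.6, 275.9, 191.9]
eef_rot: [0.026, -0.706, 0.707, -0.026]
contact_force: [-0.6, -0.1, -1.6]
grip_width: 0.331
t 20.4 pos [487.6 275.9 191.9] d_tool [-34.    1.3 620. ] twist -0.001 F [-0.6 -0.1 -1.6] w 0.331
```

View pics/s3.png

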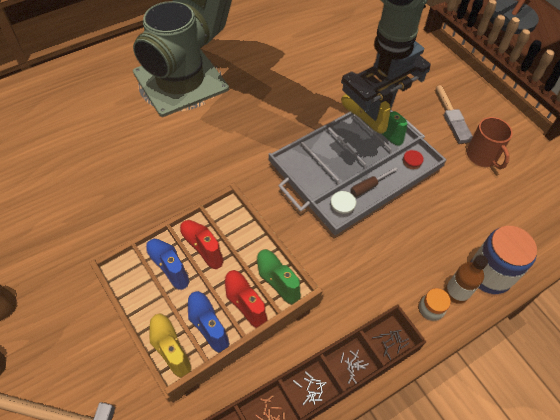

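Blue is in place at (167,265) and yellow is lifted. I carry yellow to the last lane.

```bash
python3 -m inch '[[[1,-2,0,15,0],[1,-2,0,30,0],[1,-2,0,36.5,0],[1,-2,0,36.5,0],[1,-2,0,36.5,0],[1,-2,0,36.5,0],[1,-2,0,36.5,0],[1,-2,0,36.5,0],[1,-2,0,36.5,0],[1,-2,0,36.5,0],[1,-2,0,36.5,0],[1,-2,0,36.5,0],[1,-2,0,36.5,0],[1,-2,0,36.5,0],[1,-2,0,36.5,0],[1,-2,0,36.5,0],[1,-2,0,36.5,0],[1,0,0,20,0],[1,0,0,8,0],[1,0,0,0,0]]]';python3 -m inch '[[[1,0,0,0,0],[1,0,0,0,0]]]';  python3 go.py 567.2 -339.9 98
```

```text
time: 22.45
eef_pos: [567.1, -340.3, 191.5]
eef_rot: [-0.026, 0.707, -0.706, 0.025]
contact_force: [-0.6, 0.1, -1.6]
grip_width: 0.324
time: 22.65
eef_pos: [567.8, -338.4, 192.5]
eef_rot: [-0.027, 0.707, -0.706, 0.027]
contact_force: [0.3, 0.8, -1.0]
grip_width: 0.326
t 22.65 pos [ 567.8 -338.4  192.5] d_tool [ 0.7 94.5  1.5] twist 0.0 F [ 0.3  0.8 -1. ] w 0.326
```

```bash
python3 -m inch '[[[1,0.5,15,1,0],[1,0,25,0,0],[1,0,25,0,0],[1,0,15,0,0],[1,0,8,0,0],[1,0,3,0,0],[1,0,1,0,0],[1,0,0,0,0],[1,0,0,0,0]]]';python3 -m inch '[[[1,0,1,0,0],[1,0,1,0,0],[1,0,0.7,0,0],[1,0,0,0,0]]]';python3 -m inch '[[[1,0,0.7,0,0],[1,0,0,0,0],[1,0,0,0,0]]]'
```

```text
time: 23.55
eef_pos: [567.8, -341.3, 101.4]
eef_rot: [0.026, -0.706, 0.707, -0.027]
contact_force: [1.0, 0.2, -1.4]
grip_width: 0.326
time: 23.95
eef_pos: [567.4, -341.1, 97.9]
eef_rot: [0.026, -0.707, 0.707, -0.026]
contact_force: [0.2, -0.6, -0.6]
grip_width: 0.326
time: 24.25
eef_pos: [567.4, -341.1, 97.9]
eef_rot: [0.026, -0.706, 0.707, -0.026]
contact_force: [-3.0, 1.0, 5.7]
grip_width: 0.328
```

```bash
python3 -m inch '[[[-0.3,0,0,0,0],[-0.3,0,0,0,0],[-0.3,0,0,0,0],[-0.3,0,0,0,0],[-0.3,0,-15,0,0],[-0.3,0,-30,0,0],[-0.3,0,-30,0,0],[-0.3,0,-18,0,0]]]'; python3 -m inch '[[[-0.3,2.2,0,-39,0],[-0.3,2.2,0,-39,0],[-0.3,2.2,0,-39,0],[-0.3,2.2,0,-39,0],[-0.3,2.2,0,-39,0],[-0.3,2.2,0,-39,0],[-0.3,2.2,0,-39,0],[-0.3,2.2,0,-39,0],[-0.3,2.2,0,-39,0],[-0.3,2.2,0,-39,0],[-0.3,2.2,0,-39,0],[-0.3,2.2,0,-39,0],[-0.3,2.2,0,-39,0],[-0.3,2.2,0,-39,0],[-0.3,2.2,0,-39,0],[-0.3,2.2,0,-39,0],[-0.3,2.2,0,-39,0],[-0.3,2.2,0,-40,0],[-0.3,0,0,0,0],[-0.3,0,0,0,0]]]'; python3 go.py 476 359.2 87
```

```text
time: 25.05
eef_pos: [568.2, -341.5, 192.4]
eef_rot: [0.025, -0.706, 0.707, -0.027]
contact_force: [0.3, 0.2, -0.2]
grip_width: 0.648
time: 27.05
eef_pos: [475.7, 357.5, 189.5]
eef_rot: [0.027, -0.706, 0.707, -0.027]
contact_force: [-0.0, -0.3, -0.5]
grip_width: 0.65
t 27.05 pos [475.7 357.5 189.5] d_tool [ -0.5 102.5  -1.8] twist 0.001 F [-0.  -0.3 -0.5] w 0.65
```

Green goes to the lane at y = +123, target (549.4, −94.5).

```bash
python3 -m inch '[[[-0.3,-0.5,25,-1.8,0],[-0.3,0,25,0,0],[-0.3,0,22,0,0],[-0.3,0,18,0,0],[-0.3,0,8.5,0,0],[-0.3,0,4,0,0],[-0.3,0,0,0,0],[1,0,0,0,0],[1,0,0,0,0],[1,0,0,0,0],[1,0,0,0,0],[1,0,0,0,0],[1,0,0,0,0]]]'; python3 -m inch '[[[1,0,-10,0,0],[1,0,-20,0,0],[1,0,-30,0,0],[1,0,-30,0,0],[1,0,-15,0,0],[1,0,0,0,0],[1,0,0,0,0]]]';  python3 go.py 549.4 -94.5 191
```

```text
time: 28.35
eef_pos: [476.7, 359.5, 88.0]
eef_rot: [-0.026, 0.707, -0.706, 0.027]
contact_force: [0.8, 0.6, 3.3]
grip_width: 0.327
time: 29.05
eef_pos: [475.9, 358.4, 191.9]
eef_rot: [0.026, -0.706, 0.707, -0.026]
contact_force: [-0.2, 0.3, -1.7]
grip_width: 0.325
t 29.05 pos [475.9 358.4 191.9] d_tool [-39.9   1.3 457.1] twist -0.001 F [-0.2  0.3 -1.7] w 0.325
```

```bash
python3 -m inch '[[[1,-2,0,15,0],[1,-3,0,30,0],[1,-3,0,35,0],[1,-3,0,35,0],[1,-3,0,35,0],[1,-3,0,35,0],[1,-3,0,35,0],[1,-3,0,35,0],[1,-3,0,35,0],[1,-3,0,35,0],[1,-3,0,35,0],[1,-3,0,35,0],[1,-3,0,35,0],[1,-2,0,18,0],[1,0,0,9,0],[1,0,0,0,0],[1,0,0,0,0],[1,0,0,0,0]]]';  python3 go.py 549.4 -94.5 98
```

```text
time: 30.85
eef_pos: [549.6, -92.9, 192.2]
eef_rot: [-0.027, 0.707, -0.706, 0.026]
contact_force: [0.6, 0.3, -1.0]
grip_width: 0.324
t 30.85 pos [549.6 -92.9 192.2] d_tool [ 0.3 94.2  1.6] twist -0.0 F [ 0.6  0.3 -1. ] w 0.324
```

```bash
python3 -m inch '[[[1,0,15,1,0],[1,0,25,0,0],[1,0,25,0,0],[1,0,15,0,0],[1,0,8,0,0],[1,0,3,0,0],[1,0,1,0,0],[1,0,0,0,0],[1,0,0,0,0]]]';python3 -m inch '[[[1,0,1,0,0],[1,0,1,0,0],[1,0,0.7,0,0],[1,0,0,0,0]]]';python3 -m inch '[[[1,0,0.7,0,0],[1,0,0,0,0],[1,0,0,0,0]]]'
```

```text
time: 31.75
eef_pos: [550.6, -94.9, 101.3]
eef_rot: [0.026, -0.706, 0.707, -0.027]
contact_force: [0.4, -0.4, -1.6]
grip_width: 0.327
time: 32.15
eef_pos: [550.1, -94.9, 98.0]
eef_rot: [0.026, -0.707, 0.707, -0.026]
contact_force: [-0.8, 0.9, 0.7]
grip_width: 0.328
time: 32.45
eef_pos: [550.1, -94.9, 97.9]
eef_rot: [0.026, -0.707, 0.707, -0.026]
contact_force: [-2.9, 0.6, 5.5]
grip_width: 0.327
```

Contact again. I release, lift and withdraw toward the carrier side so the cameras can see the rack.

```bash
python3 -m inch '[[[-0.3,0,0,0,0],[-0.3,0,0,0,0],[-0.3,0,0,0,0],[-0.3,0,0,0,0],[-0.3,0,-15,0,0],[-0.3,0,-30,0,0],[-0.3,0,-30,0,0],[-0.3,0,-30,0,0]]]'; python3 -m inch '[[[-0.3,8,0,-35,0],[-0.3,8,0,-35,0],[-0.3,8,0,-35,0],[-0.3,8,0,-35,0],[-0.3,8,0,-35,0],[-0.3,8,0,-35,0],[-0.3,8,0,-35,0],[-0.3,8,0,-35,0],[-0.3,0,0,0,0],[-0.3,0,0,0,0]]]'
python3 - <<'E'
from h import *
a=camera("scene")[180:400,80:330];b=camera("top")[125:265,295:445]
cv2.imwrite("pics/end.png",np.hstack([cv2.resize(a,(454,400),interpolation=cv2.INTER_CUBIC),cv2.resize(b,(340,400),interpolation=cv2.INTER_CUBIC)])[:,:,::-1])
cv2.imwrite("pics/topend.png",cv2.resize(b,None,fx=4,fy=4,interpolation=cv2.INTER_CUBIC)[:,:,::-1])
E
```

```text
time: 33.25
eef_pos: [549.9, -94.8, 202.9]
eef_rot: [-0.026, 0.707, -0.707, 0.026]
contact_force: [-0.2, -0.8, 0.5]
grip_width: 0.648
time: 34.25
eef_pos: [465.5, 180.0, 201.9]
eef_rot: [0.027, -0.706, 0.707, -0.027]
contact_force: [-0.8, 0.3, -0.6]
grip_width: 0.65
```

View pics/topend.png

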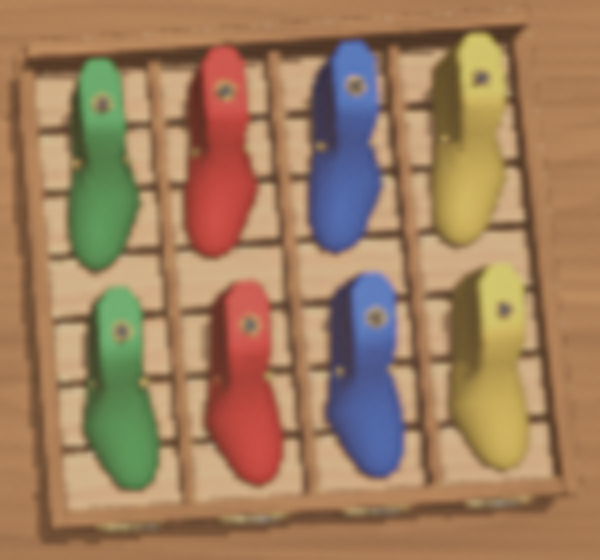

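View pics/end.png

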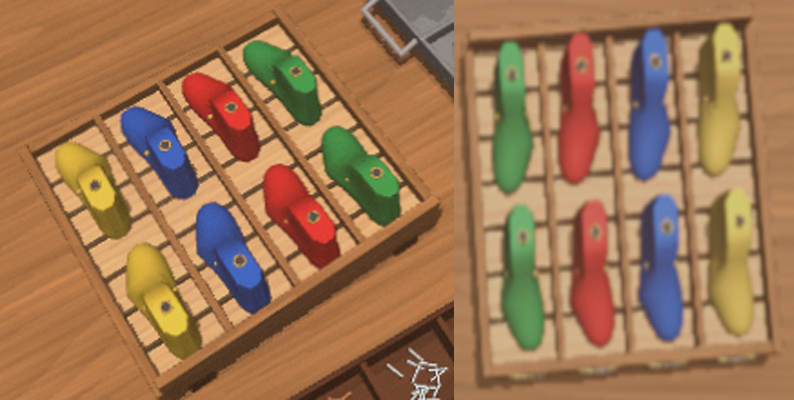

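All four right lasts stand in the front halves of their lanes, in front of their mates: top crop holes at (121,331), (249,325), (376,317), (504,310). The mates' holes have not moved, and there is free floor fore and aft.

```bash
python3 -c "from cell import robot;print(robot.job_done())"
```

```text
the job is handed in; nothing more can be done
None
```

I moved the four right lasts (red, blue, yellow, green, in that order) from the carrier into the front halves of the rack lanes. Each is in front of the left last of its own colour, toe to the rack's front. I lowered each one until the floor took its weight, with wrist force readings of at most about 8 N, before opening the gripper. The job was handed in at about 34 s.

**Last checks:** the final pictures from both cameras show all four standing inside their lanes, with free floor in front and behind. The left lasts are where they were, and the arm is clear of everything.

**Disagreement:** the rack outline I fitted came out 2–4 px larger than its picked corners. The divider positions and the second camera's view agreed with the rack centre to 1–2 mm, so I used that centre. No check failed.

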